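# Set two oiled rails up to dry over the drip tray

### The job

Set the two oiled wooden rails up to dry over the drip tray. Stand the two white rubber blocks flat as bearers, one to the left and one to the right of the tray (seen from the robot), each centred on that end of the tray, about 3 cm clear of it, its long side parallel to that end; then bridge them with the two rails, side by side along the tray and evenly centred on it, the wide rail over the middle of the far half and the slim rail over the middle of the near half, not touching each other. Leave the cork block and the tape measure where they are.

Things in the scene. Friction and masses are not known exactly. Their poses are not given: they have to be found in the camera images.
- drip_tray: Shallow dark sheet-steel tray with a bright rim, fixed to the bench, 110 (own x) x 120 (own y) x 12 mm high, wall 2 mm. Origin: centre of its underside, on the bench top. Own x points across it, away from the robot (turned at most 17 degrees from straight ahead); own y runs along it, to the robot's left. Its far half is +x, its near half -x; its left and right ends are at y = +60 and -60 mm
- bearer_1: White rubber block, loose, 36 (own x) x 92 (own y) x 26 mm high, 0.12 kg; origin at the centre of its underside, z up. At its place beside the tray its long axis lies along the tray's x and its centre is about 106 mm from the tray's centre along the tray's y (28 mm gap). Same as bearer_2; either may go left
- bearer_2: White rubber block, the same as bearer_1 in size, mass and axes; it goes on the other side of the tray
- wide_rail: Wide wooden rail, loose, with four small dark round plugs in its top face; 34 (own x) x 260 (own y, its length) x 20 mm high, 0.15 kg; origin at the centre of its underside, z up. Goes over the far half of the tray (its centre line about 27 mm from the tray's middle), resting on both bearers, so its underside is 26 mm above the bench
- slim_rail: Slim wooden rail, loose, with stepped ends (10 mm thick over the last 25 mm of each end); 18 (own x) x 260 (own y, its length) x 20 mm high, 0.09 kg; origin at the centre of its underside, z up. Goes over the near half of the tray (its centre line about 27 mm from the tray's middle), resting on both bearers
- cork_block: Brown cork sanding block 64 x 107 x 35 mm, loose bystander, not to be moved; origin at the centre of its underside
- tape_measure: Yellow tape measure standing on edge, 36 x 88 x 62 mm high, loose bystander, not to be moved; origin at its underside
Things that resemble listed ones, but are neither listed nor needed, are in the scene too. What is shaped like the bearer_1 but orange or yellow is not meant.

How it is judged:
By the outcome, as a careful person would: the job done as asked, in the order asked, and still so for the second after the job is handed in, with the robot touching nothing.
It also fails if it takes over 96 s, if anything falls off the work surface, if the arm or the gripper's body presses on something with over 40 N, if the wrist force passes 120 N, or if a joint passes its speed limit or range.

### The arm

A 6-joint arm with a two-finger parallel gripper is mounted at the origin on a cart in front of the work surface, level with it; the furniture and walls round the work are solid. World frame = base frame: x ahead of the robot, y to its left, z up, the work surface at z = 0. Lengths are in m, angles in rad, forces in N, time in s.
With the tool pointing down it reaches from about 0.35 to 0.775 m from the base axis. Payload 5.5 kg.
Tool frame: the origin (TCP) lies at the very end of the fingers, on their centre line; the grasp point (between the pads) lies env.pinch_z behind it (env.pinch_z is the distance from the TCP to the grasp point, in m); z points along the fingers, y is the line along which they close (so a half turn about z gives the same grasp; the last joint's range is limited). The gripper opens to 85 mm and grips with 20 to 120 N. Pads are 22 mm wide; open, the fingers measure 114 mm over their backs; the gripper's body (76 mm by 85 mm) begins 54 mm behind the grasp point. The pads swing forward as they close: fully open they stand 13 mm farther back than shut.
Start: joints at [1.078, 0.313, 0.046, 1.304, 0, 1.431], TCP at [0.199, 0.54, 0.231] pointing down, gripper open.
Joint ranges: [-2.76, 2.76], [-0.86, 1.69], [-1.03, 1.26], [-2.2, 2.34], [-1.47, 1.5], [-3.14, 3.14]. Speed limits (rad/s): [2.57, 2.57, 3.14, 3.14, 3.14, 3.14].

### API

Orientations are given as a unit quaternion [w, x, y, z].
In Python, from workcell import env, eyes gives the robot as it stands.
- The arm moves only by the shell command python3 -m jog 'ROWS' [FORCE]. ROWS is JSON, one flat list of numbers, 7 for each row, row after row: the shift along the world's x, y, z as a fraction of full scale, then the turn, a rotation vector about the world's x, y, z as a fraction of full scale, then the opening, from -1 (shut) to 1 (fully open), so that 0 is half open. A call has 1 to 12 rows; each row is the pose to reach, as a shift and turn from the pose commanded when the call began, turning the shorter way round; what a row does not reach only later rows make up. Full scale, the value 1, is 20 cm for a shift and pi rad for a turn. A row lasts 1/12 s, in which the tool goes at most 41.7 mm and 7.16 degrees, less where a joint would pass 70% of its speed; a pose out of reach is approached as far as the arm can. A call with a number of a shift or a turn outside -1 to 1 is refused whole. A call with a gripper value outside its range is refused whole. The fingers move at their own pace and stop on an object; FORCE is the grip in N (left out, the last holds). Time passes only in rows, so rows that repeat a pose let the fingers close. It gives the time, the measured TCP pose, the force, the opening and the grip force at its end, in the units of the state.
- env.get_state(): the state, without advancing time (a new reading comes with each control period).
- eyes.read_camera(name): name is "scene" or "side" or "wrist"; returns (picture, depth): 480x640x3 uint8, red, green, blue; 480x640 float32, m along the optical axis (not along the pixel's ray), 0 where there is no reading.
- eyes.calibration(name): a dict with "fx", "fy", "cx", "cy" (pixels), "k1" (the pictures are not rectified: a ray, as slopes to the right and down, at radius r is drawn at 1 + k1 r^2 times it, then the intrinsics apply), "R" (3x3) and "t" (3): a world point X has camera coordinates R X + t; the wrist camera has in their place "tool_from_camera" (4x4, takes a point from camera to tool coordinates, whose origin is the TCP and whose axes are the flange's). Camera axes: x right, y down, z forward; pixel columns grow to the right and rows downward; lengths in m; the calibration is good to about 2 mm. A picture is of the moment at which its call begins: read the wrist's pose just before it. calibration takes no time and is no camera call.
- env.hand_in(): hands the job in; it is judged then, once.
The state is a dict: "clock": time; "joint_pos": joint angles; "qvel": joint speeds; "tau": joint torques, N m; "tcp_pos": TCP position; "orientation": TCP orientation; "wrist_force": force on the tool from outside, world axes, zero at the start; "ft_torque": the same for the moment, N m; "finger_gap": finger opening in m; "grip_force": force on a finger pad.
Only numpy, scipy, OpenCV 4.12 (cv2) and the standard library are available. Lean on these libraries where they do the work, as an engineer would, in place of code of your own. Each camera call takes 0.05 s, during which the arm holds its last target. There are 200 camera calls.

## Working session

There is one attempt and no reset: what is moved stays moved. The work goes in short steps, Python scripts to look and compute and a shell command to move; the robot and the scene stay as the last step left them, time stands still between calls to the robot, and variables do not carry over. Pictures are saved under pics/ and viewed, at most 16 in all, crops included, and the job is handed in when it is done.

```bash
ls; mkdir -p pics; python3 - <<'E'
from workcell import env, eyes
import cv2
for n in("scene","side"):
    p,d=eyes.read_camera(n); cv2.imwrite(f"pics/{n}0.png",p[:,:,::-1]); 
    import numpy as np; np.save(f"pics/{n}0.npy",d)
    c=eyes.calibration(n); print(n,{k:np.round(v,3).tolist() for k,v in c.items()})
print(env.get_state(),env.pinch_z)
E
```

```text
pics
scene {'fx': 516.946, 'fy': 516.946, 'cx': 312.495, 'cy': 241.995, 'k1': -0.07, 'R': [[-0.832, -0.555, -0.009], [-0.242, 0.377, -0.894], [0.5, -0.741, -0.448]], 't': [0.415, 0.176, 0.982]}
side {'fx': 488.225, 'fy': 488.225, 'cx': 327.006, 'cy': 233.122, 'k1': 0.017, 'R': [[1.0, -0.019, -0.01], [-0.019, -0.525, -0.851], [0.011, 0.851, -0.525]], 't': [-0.508, 0.045, 1.373]}
{'clock': 0.1, 'joint_pos': array([1.07840979e+00, 3.13927336e-01, 4.50978196e-02, 1.30357854e+00,
       2.76576667e-05, 1.43119723e+00]), 'qvel': array([-0.00109743, -0.00036223,  0.00093025,  0.00020827, -0.00209261,
        0.00169939]), 'tau': array([ 2.12931620e-03, -4.81728137e+01,  2.99242312e+01,  1.26943958e-02,
       -1.56245114e-04, -3.17110118e-05]), 'tcp_pos': array([0.19846077, 0.53919408, 0.23049901]), 'orientation': array([-2.63575076e-04,  1.75480355e-01,  9.84482603e-01, -7.61668127e-04]), 'wrist_force': array([-0.02249617,  0.059701  , -0.00567874]), 'ft_torque': array([ 0.01539173, -0.05030515,  0.0468292 ]), 'grip_force': 0.0, 'finger_gap': 0.08549350231921203} 0.0187
```

View pics/scene0.png

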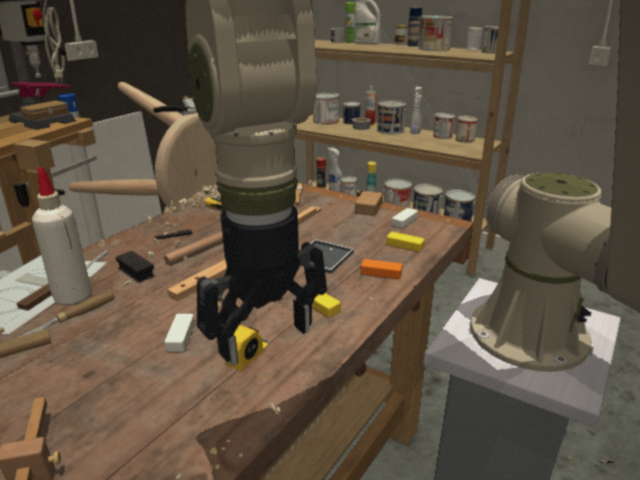

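View pics/side0.png

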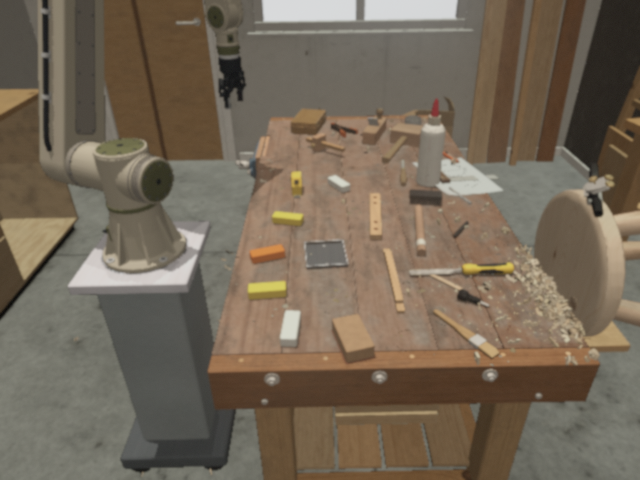

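The side view shows everything: white blocks at (290,328) and (339,184), wide rail with plugs at (376,215), slim rail at (393,280), tray at (326,253), cork at (353,337) and tape at (297,181). Yellow and orange decoys stand around the tray.

```bash
cat > h.py <<'E'
from workcell import env, eyes
import cv2, numpy as np
from scipy.spatial.transform import Rotation as Ro
def cam(n):
    c=eyes.calibration(n); K=np.array([[c['fx'],0,c['cx']],[0,c['fy'],c['cy']],[0,0,1]]); D=np.array([c['k1'],0,0,0])
    if n=='wrist':
        s=env.get_state(); q=s['orientation']; T=np.eye(4); T[:3,:3]=Ro.from_quat(q[[1,2,3,0]]).as_matrix(); T[:3,3]=s['tcp_pos']
        T=T@np.array(c['tool_from_camera']); R=T[:3,:3].T; t=-R@T[:3,3]
    else: R=np.array(c['R']); t=np.array(c['t'])
    return K,D,R,t
def px2w(C,uv,z):
    K,D,R,t=C; uv=np.asarray(uv,float).reshape(-1,1,2)
    r=cv2.undistortPoints(uv,K,D).reshape(-1,2); r=np.c_[r,np.ones(len(r))]@R; o=-R.T@t
    return (o+r*((z-o[2])/r[:,2:]))[:,:2]
def dep2w(C,d):
    K,D,R,t=C; v,u=np.indices(d.shape); r=cv2.undistortPoints(np.stack([u,v],-1).reshape(-1,1,2).astype(float),K,D).reshape(-1,2)
    P=np.c_[r,np.ones(len(r))]*d.reshape(-1,1); return ((P-t)@R).reshape(d.shape+(3,))
def ortho(C,img,x0,x1,y0,y1,z,s):
    """rows: x from x1 (top) down to x0; cols: y from y1 (left) to y0; s px/m"""
    K,D,R,t=C; X,Y=np.meshgrid(np.arange(x1,x0,-1/s),np.arange(y1,y0,-1/s),indexing='ij')
    P=np.stack([X,Y,np.full_like(X,z)],-1).reshape(-1,1,3)
    m=cv2.projectPoints(P,cv2.Rodrigues(R)[0],t,K,D)[0].reshape(X.shape+(2,)).astype(np.float32)
    return cv2.remap(img,m,None,cv2.INTER_CUBIC)
E
python3 - <<'E'
from h import *
p=cv2.imread('pics/side0.png'); d=np.load('pics/side0.npy'); C=cam('side')
W=dep2w(C,d); 
print('bench z',np.median(W[225:235,340:350,2]), W[240:262,315:335,2].mean())
m=((W[:,:,2]>.012)&(d>0)&(W[:,:,2]<.08)).astype(np.uint8)
n,l,st,ce=cv2.connectedComponentsWithStats(m)
for i in range(1,n):
    if st[i,4]<60: continue
    q=l==i; z=np.percentile(W[q][:,2],80)
    v,u=np.nonzero(q&(W[:,:,2]>z-.006)); w=px2w(C,np.c_[u,v],z)
    r=cv2.minAreaRect((w*1000).astype(np.float32)); print(ce[i].round(),st[i,4],'z%.3f'%z,np.round(r[0]),np.round(r[1]),round(r[2],1),p[v,u].mean(0).round())
o=ortho(C,p,.3,.8,-.36,.36,0.01,1100); cv2.imwrite('pics/o0.png',o); print(o.shape)
E
```

```text
bench z -0.0018882521101874752 0.0032494638589820116
[447.  50.] 4249 z0.066 [1191. 2076.] [ 986. 2539.] 89.3 [78. 88. 96.]
[160.  51.] 1147 z0.066 [-615. 2476.] [787. 160.] 0.3 [53. 76. 96.]
[18. 62.] 476 z0.066 [-1451.  2218.] [ 78. 569.] 0.6 [69. 77. 81.]
[ 15. 101.] 811 z0.059 [-987. 1292.] [166. 495.] 28.4 [ 89. 129. 156.]
[308. 120.] 690 z0.054 [443. 977.] [221. 125.] 76.9 [ 81. 117. 145.]
[375. 129.] 444 z0.056 [731. 870.] [270.  70.] 70.2 [ 94. 118. 141.]
[404. 135.] 884 z0.056 [855. 790.] [128. 119.] 69.9 [108. 134. 158.]
[343. 128.] 113 z0.020 [582. 906.] [ 80. 154.] 47.1 [ 59.  75. 101.]
[634. 136.] 118 z0.075 [1715.  679.] [ 21. 103.] 11.3 [43. 64. 86.]
[322. 143.] 349 z0.050 [487. 721.] [88. 53.] 52.8 [ 87. 111. 139.]
[430. 174.] 487 z0.065 [862. 383.] [76. 84.] 68.5 [112. 124. 131.]
[403. 176.] 107 z0.023 [783. 404.] [132.  22.] 84.5 [ 91. 117. 138.]
[296. 182.] 210 z0.058 [409. 343.] [31. 64.] 1.6 [ 93. 178. 200.]
[339. 183.] 183 z0.025 [554. 362.] [44. 96.] 36.0 [179. 192. 193.]
[426. 195.] 335 z0.033 [830. 242.] [ 58. 102.] 79.0 [65. 73. 82.]
[375. 215.] 493 z0.020 [
[... 254 characters left out ...]
4. 295.] 3651 z0.060 [1112. -216.] [125. 355.] 1.0 [ 76.  93. 107.]
[631. 249.] 259 z0.039 [1305.  -90.] [62. 41.] 66.1 [127. 157. 179.]
[267. 252.] 377 z0.025 [345. -62.] [93. 44.] 18.8 [ 73. 129. 195.]
[394. 277.] 402 z0.020 [ 671. -167.] [ 19. 210.] 0.6 [126. 165. 197.]
[526. 261.] 75 z0.018 [1024. -116.] [64. 26.] 64.7 [111. 134. 150.]
[489. 268.] 484 z0.026 [ 914. -151.] [129.  31.] 1.1 [ 79. 152. 173.]
[266. 289.] 485 z0.026 [ 357. -220.] [91. 43.] 4.9 [ 94. 188. 200.]
[467. 295.] 154 z0.023 [ 835. -253.] [31. 45.] 80.6 [55. 62. 71.]
[290. 327.] 550 z0.026 [ 420. -354.] [96. 36.] 86.2 [192. 205. 205.]
[353. 336.] 1291 z0.034 [ 554. -390.] [ 63. 109.] 14.4 [110. 144. 175.]
(550, 792, 3)
```

View pics/o0.png

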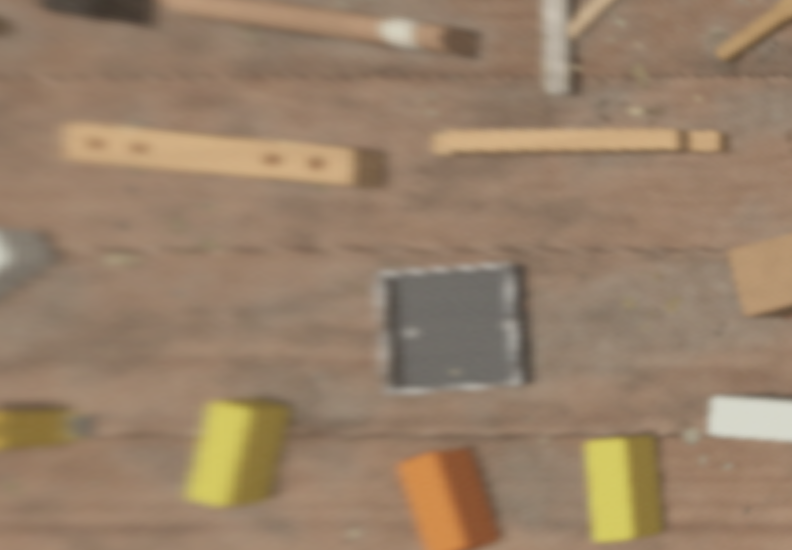

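The ortho view (1100 px/m) puts the tray at (453,328), which is about (0.502, -0.052) with a yaw near +4.4°. Next I go to bearer_2 at about (0.554, 0.362).

```bash
python3 -m jog '[1,-0.5,0,0,0,-0.188,1, 1,-0.5,0,0,0,-0.188,1, 1,-0.5,0,0,0,-0.188,1, 1,-0.5,0,0,0,-0.188,1, 1,-0.5,0,0,0,-0.188,1, 1,-0.5,0,0,0,-0.188,1, 1,-0.5,0,0,0,-0.188,1]' 40
python3 -m jog '[0.78,-0.385,-0.2,0,0,0,1, 0.78,-0.385,-0.2,0,0,0,1, 0.78,-0.385,-0.2,0,0,0,1, 0.78,-0.385,-0.2,0,0,0,1, 0.78,-0.385,-0.2,0,0,0,1, 0.78,-0.385,-0.2,0,0,0,1]'
python3 - <<'E'
from h import *
C=cam('wrist'); p,d=eyes.read_camera('wrist'); cv2.imwrite('pics/w1.png',p[:,:,::-1])
s=env.get_state(); print(s['tcp_pos'],s['orientation'],s['wrist_force'],s['clock'])
print('cam pos',-C[2].T@C[3], np.median(d))
E
```

```text
clock: 0.68
tcp_pos: [0.402, 0.4375, 0.2304]
orientation: [0.0, 0.456, 0.89, -0.0]
wrist_force: [-0.5, 1.2, -0.3]
finger_gap: 0.0856
grip_force: 0.0
clock: 1.18
tcp_pos: [0.556, 0.3611, 0.189]
orientation: [-0.001, 0.455, 0.89, -0.001]
wrist_force: [-1.2, 0.0, -0.2]
finger_gap: 0.0854
grip_force: 0.0
[0.55432733 0.36227379 0.18991553] [-1.08140156e-03  4.54781762e-01  8.90601814e-01 -8.88556045e-04] [-0.68488931  0.99758503  0.46765892] 1.2333
cam pos [0.51316078 0.42279388 0.33235604] 0.31535155
```

View pics/w1.png

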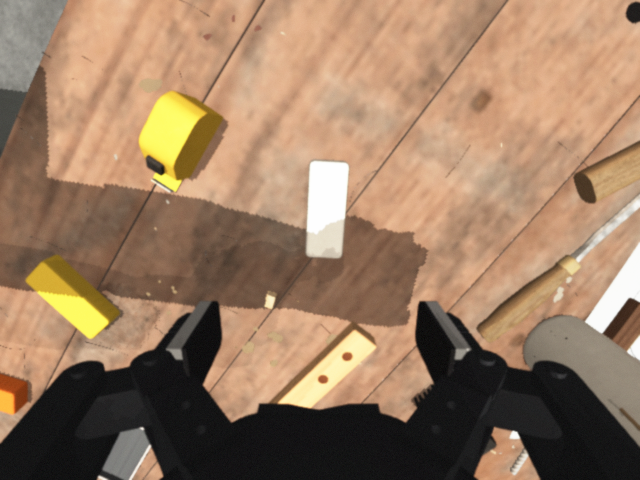

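The wrist view shows the white block with top corners near (309,161), (349,163), (343,257) and (306,256).

```bash
cat >> h.py <<'E'
def rect(C,d,uv,z,tol=.006):
    W=dep2w(C,d); zz=W[uv[1]-3:uv[1]+4,uv[0]-3:uv[0]+4,2]; z0=np.median(zz)
    m=((abs(W[:,:,2]-z0)<tol)&(d>0)).astype(np.uint8); l=cv2.connectedComponents(m)[1]; v,u=np.nonzero(l==l[uv[1],uv[0]])
    w=px2w(C,np.c_[u,v],z); r=cv2.minAreaRect((w*1000).astype(np.float32)); 
    return 'z0 %.4f'%z0,np.round(r[0],1),np.round(r[1],1),round(r[2],1),'mean',np.round(w.mean(0)*1000,1)
E
python3 - <<'E'
from h import *
C=cam('wrist'); p,d=eyes.read_camera('wrist')
print(rect(C,d,(327,208),.026))
print(np.round(px2w(C,[(309,161),(349,163),(343,257),(306,256)],.026)*1000,1))
s=env.get_state(); print(s['tcp_pos'])
E
```

```text
('z0 0.0267', array([556.4, 374.4]), array([35.7, 91.3]), 32.7, 'mean', array([555.3, 376. ]))
[[515.6 402.8]
 [545.6 422.3]
 [594.9 348.1]
 [565.3 327.9]]
[0.55348577 0.36311049 0.19073402]
```

```bash
python3 - <<'E'
from h import *
for n,uv in(('scene',(180,330)),('side',(339,182))):
    C=cam(n); p,d=eyes.read_camera(n); print(n,d[uv[1],uv[0]])
    W=dep2w(C,d)
    v,u=np.indices(d.shape); m=(p.min(2)>150)&(abs(u-uv[0])<25)&(abs(v-uv[1])<25)
    w=px2w(C,np.c_[u[m],v[m]],.026); print(m.sum(),w.mean(0), np.median(W[m][:,2]),np.median(W[m],0), cv2.minAreaRect((w*1000).astype(np.float32)))
    cv2.imwrite(f'pics/c_{n}.png',cv2.resize(p[uv[1]-25:uv[1]+25,uv[0]-25:uv[0]+25,::-1],None,fx=8,fy=8,interpolation=cv2.INTER_CUBIC))
a,b=[cv2.imread(f'pics/c_{n}.png') for n in('scene','side')]; cv2.imwrite('pics/c2.png',np.hstack([a,b]))
E
```

```text
scene 0.961912
336 [0.54170455 0.3874863 ] 0.024718036957546846 [0.54370155 0.38754733 0.02471804] ((544.5735473632812, 384.81756591796875), (33.31354904174805, 65.64327239990234), 32.282073974609375)
side 1.6683307
83 [0.54336463 0.38131753] 0.023269293906266662 [0.54379217 0.38722696 0.02326929] ((544.7993774414062, 379.99658203125), (37.81398391723633, 65.39705657958984), 30.391935348510742)
```

View pics/c2.png

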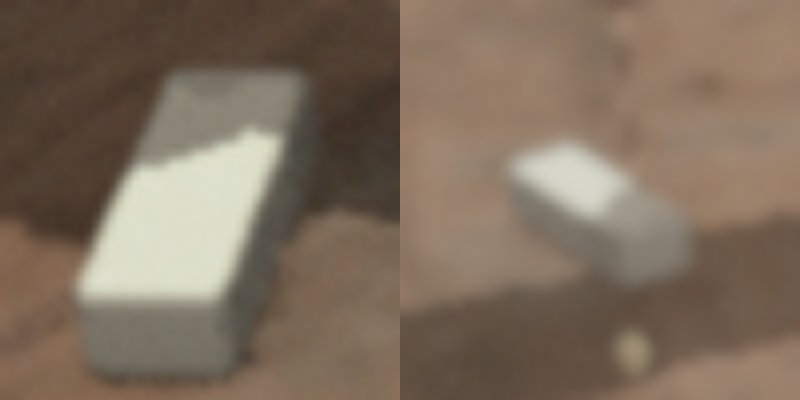

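```bash
python3 - <<'E'
from h import *
C=cam('scene'); w=px2w(C,[(175.6,314),(193.5,314.4),(182.75,342.25),(165,341.5)],.026); print(w,w.mean(0))
C=cam('side'); uv=np.array([(508,160),(565,135),(680,205),(625,222)])-[400,0]; w=px2w(C,uv/8+[314,157],.026); print(w,w.mean(0))
E
```

```text
[[0.58948935 0.34712954]
 [0.55888767 0.32854481]
 [0.51125308 0.40280883]
 [0.53994727 0.4193293 ]] [0.54989434 0.37445312]
[[0.51727565 0.39763336]
 [0.54292183 0.42240361]
 [0.58956776 0.34987673]
 [0.56544857 0.33442736]] [0.55380345 0.37608527]
```

```bash
python3 -m jog '[0,0.065,-0.5,0,0,-0.016,1, 0,0.065,-0.5,0,0,-0.016,1, 0,0.065,-0.5,0,0,-0.016,1, 0,0.065,-0.95,0,0,-0.016,1, 0,0.065,-0.95,0,0,-0.016,1, 0,0.065,-0.95,0,0,-0.016,1, 0,0.065,-0.95,0,0,-0.016,0, 0,0.065,-0.95,0,0,-0.016,-0.5, 0,0.065,-0.95,0,0,-0.016,-0.5, 0,0.065,-0.95,0,0,-0.016,-0.5, 0,0.065,-0.95,0,0,-0.016,-0.5, 0,0.065,-0.95,0,0,-0.016,-0.5]' 40
```

```text
clock: 2.38
tcp_pos: [0.5567, 0.3769, 0.0049]
orientation: [0.001, 0.477, 0.879, 0.002]
wrist_force: [-0.7, -0.3, 7.0]
finger_gap: 0.0352
grip_force: 42.0
```

```bash
python3 -m jog '[0,0,0.4,0,0,0,-0.5, 0,0,0.8,0,0,0,-0.5, -0.15,-1,0.9,0,0,0.341,-0.5, -0.15,-1,0.9,0,0,0.341,-0.5, -0.15,-1,0.9,0,0,0.341,-0.5, -0.15,-1,0.9,0,0,0.341,-0.5, -0.15,-1,0.9,0,0,0.341,-0.5, -0.15,-1,0.9,0,0,0.341,-0.5, -0.15,-1,0.9,0,0,0.341,-0.5, -0.15,-1,0.9,0,0,0.341,-0.5, -0.15,-1,0.9,0,0,0.341,-0.5, -0.15,-1,0.9,0,0,0.341,-0.5]' 40
python3 -m jog '[-0.15,-0.6,0,0,0,0,-0.5, -0.15,-0.6,0,0,0,0,-0.5, -0.15,-0.6,0,0,0,0,-0.5, -0.15,-0.6,0,0,0,0,-0.5, -0.15,-0.6,0,0,0,0,-0.5, -0.15,-0.6,0,0,0,0,-0.5, -0.15,-0.6,0,0,0,0,-0.5]'
python3 - <<'E'
from h import *
C=cam('wrist'); p,d=eyes.read_camera('wrist'); cv2.imwrite('pics/w2.png',p[:,:,::-1]); np.save('pics/w2.npy',d); import pickle; pickle.dump(C,open('pics/w2.pkl','wb'))
o=ortho(C,p[:,:,::-1],.4,.6,-.18,.1,.012,2800); cv2.imwrite('pics/o2.png',o)
cv2.imwrite('pics/m2.png',np.vstack([cv2.resize(o,(784,560))]))
E
```

```text
clock: 3.38
tcp_pos: [0.5252, 0.1752, 0.183]
orientation: [0.001, -0.039, 0.999, 0.0]
wrist_force: [-0.2, 0.3, -1.7]
finger_gap: 0.035
grip_force: 40.9
clock: 3.97
tcp_pos: [0.4952, 0.0563, 0.1818]
orientation: [0.001, -0.039, 0.999, 0.0]
wrist_force: [0.4, 0.7, -1.1]
finger_gap: 0.0352
grip_force: 41.1
```

View pics/w2.png

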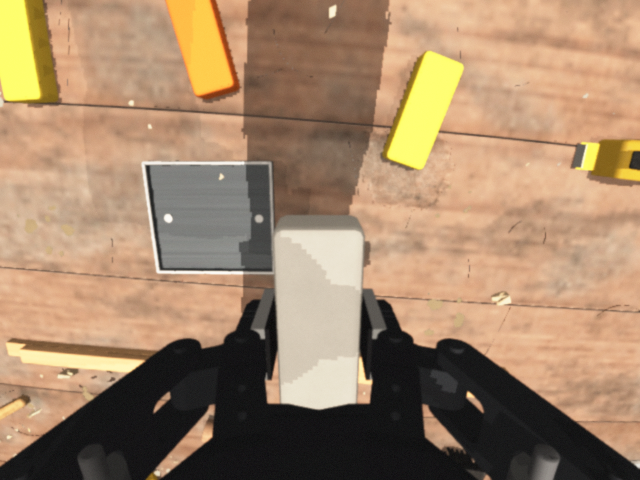

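View pics/m2.png

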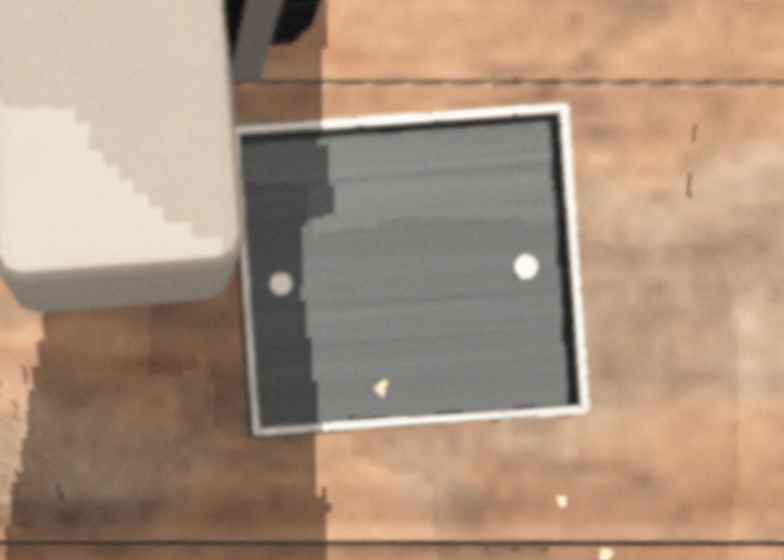

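Rectified (2800 px/m), the tray corners are (236,129), (569,104), (587,410) and (254,434). That gives a centre of about (0.5035, -0.048) and a yaw of about 4°. I'll put the left bearer down at (0.496, 0.058).

```bash
python3 -m jog '[0.005,0.007,-0.4,0,0,-0.002,-0.5, 0.005,0.007,-0.7,0,0,-0.002,-0.5, 0.005,0.007,-0.7,0,0,-0.002,-0.5, 0.005,0.007,-0.8,0,0,-0.002,-0.5, 0.005,0.007,-0.88,0,0,-0.002,-0.5, 0.005,0.007,-0.88,0,0,-0.002,-0.5, 0.005,0.007,-0.88,0,0,-0.002,-0.5]' 40
python3 -m jog '[0,0,0,0,0,0,0.1, 0,0,0,0,0,0,0.1, 0,0,0,0,0,0,0.1, 0,0,0,0,0,0,0.1]'
python3 -m jog '[0,0,0.2,0,0,0,0.1, 0,0,0.9,0,0,0,1, 0,-0.5,0.9,0,0,0,1, 0,-0.75,0.9,0,0,0,1, 0,-0.75,0.9,0,0,0,1, 0,-0.75,0.9,0,0,0,1, 0,-0.75,0.9,0,0,0,1, 0,-0.75,0.9,0,0,0,1, 0,-0.75,0.9,0,0,0,1, 0,-0.75,0.9,0,0,0,1]'
python3 - <<'E'
from h import *
C=cam('wrist'); p,d=eyes.read_camera('wrist')
o=ortho(C,p[:,:,::-1],.42,.58,-.13,.1,.012,3400); cv2.imwrite('pics/o3.png',o); print(o.shape)
u=np.array(cv2.projectPoints(np.array([[.496,.058,.026]]),cv2.Rodrigues(C[2])[0],C[3],C[0],C[1])[0]).ravel().astype(int); print(u)
try: print(rect(C,d,tuple(u),.026))
except Exception as e: print(e)
E
```

```text
clock: 4.6
tcp_pos: [0.4953, 0.0583, 0.0044]
orientation: [-0.001, -0.037, 0.999, 0.0]
wrist_force: [-0.0, -0.8, -1.3]
finger_gap: 0.0352
grip_force: 46.4
clock: 4.93
tcp_pos: [0.4963, 0.0572, 0.0058]
orientation: [0.001, -0.036, 0.999, -0.0]
wrist_force: [0.3, 0.4, -1.0]
finger_gap: 0.0469
grip_force: 0.0
clock: 5.77
tcp_pos: [0.4949, -0.092, 0.1844]
orientation: [-0.001, -0.036, 0.999, 0.001]
wrist_force: [-0.2, -0.2, -0.5]
finger_gap: 0.0851
grip_force: 0.0
(544, 783, 3)
[476 234]
('z0 0.0267', array([497.9,  56.3]), array([91.6, 37.9]), 3.6, 'mean', array([496.3,  56.6]))
```

View pics/o3.png

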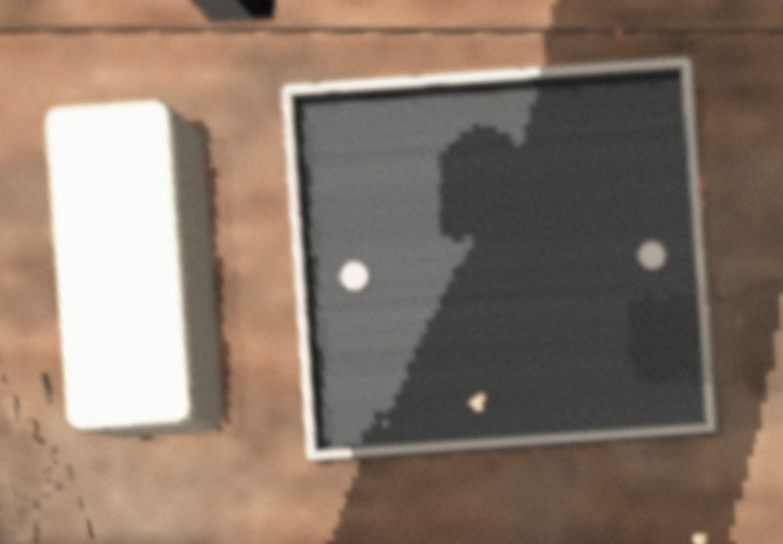

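Tray corners at (283,87), (689,60), (714,431) and (309,460) give a centre of (0.5037, -0.0468) and a yaw of 3.9°. The left bearer is in place. Next is bearer_1.

```bash
python3 -m jog '[-0.4,-1,0,0,0,0.457,1, -0.4,-1,0,0,0,0.457,1, -0.4,-1,0,0,0,0.457,1, -0.4,-1,0,0,0,0.457,1, -0.4,-1,0,0,0,0.457,1, -0.4,-1,0,0,0,0.457,1, -0.4,-1,0,0,0,0.457,1, -0.4,-1,0,0,0,0.457,1, -0.4,-1,0,0,0,0.457,1, -0.4,-1,0,0,0,0.457,1, -0.4,-1,0,0,0,0.457,1, -0.4,-1,0,0,0,0.457,1]'
python3 -m jog '[0,-0.25,-0.1,0,0,0,1, 0,-0.25,-0.1,0,0,0,1, 0,-0.25,-0.1,0,0,0,1, 0,-0.25,-0.1,0,0,0,1]'
python3 - <<'E'
from h import *
C=cam('wrist'); p,d=eyes.read_camera('wrist'); cv2.imwrite('pics/w4.png',p[:,:,::-1])
u=np.array(cv2.projectPoints(np.array([[.42,-.35,.026]]),cv2.Rodrigues(C[2])[0],C[3],C[0],C[1])[0]).ravel().astype(int); print(u)
for k in range(2): 
  C=cam('wrist'); p,d=eyes.read_camera('wrist'); print(rect(C,d,tuple(u),.026)); print(env.get_state()['tcp_pos'],env.get_state()['orientation'])
E
```

```text
clock: 6.82
tcp_pos: [0.4158, -0.291, 0.1841]
orientation: [0.0, -0.683, 0.731, 0.001]
wrist_force: [0.3, 0.7, 0.3]
finger_gap: 0.0855
grip_force: 0.0
clock: 7.15
tcp_pos: [0.4154, -0.3416, 0.1638]
orientation: [0.0, -0.68, 0.734, 0.002]
wrist_force: [-0.2, 0.7, 0.3]
finger_gap: 0.0854
grip_force: 0.0
[312 219]
('z0 0.0267', array([ 422.7, -347.9]), array([90.2, 35.6]), 85.7, 'mean', array([ 422.5, -349.9]))
[ 0.41569288 -0.34144517  0.16490658] [ 1.58973283e-04 -6.79993399e-01  7.33217593e-01  9.55467405e-04]
('z0 0.0268', array([ 422.7, -348. ]), array([90.4, 35.6]), 85.8, 'mean', array([ 422.5, -350. ]))
[ 0.41582425 -0.34159839  0.16527047] [ 1.19106401e-04 -6.80052670e-01  7.33163047e-01  5.45304502e-04]
```

View pics/w4.png

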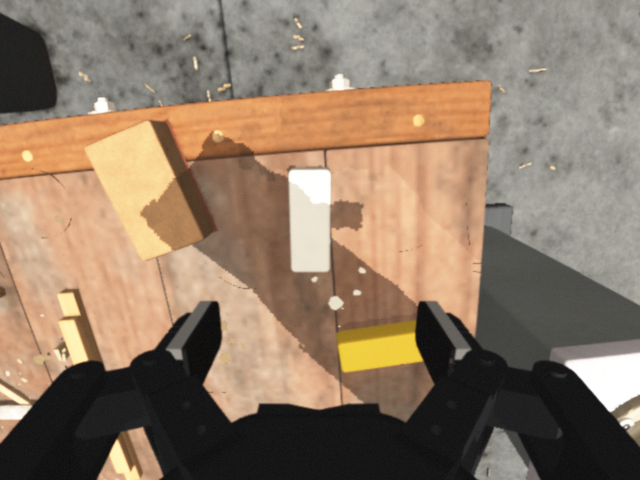

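The white block is at (310,220), with its centre at about (0.4226, -0.349). The cork at (150,190) is well clear.

```bash
python3 -m jog '[0.035,-0.038,-0.4,0,0,0,1, 0.035,-0.038,-0.6,0,0,0,1, 0.035,-0.038,-0.7,0,0,0,1, 0.035,-0.038,-0.815,0,0,0,1, 0.035,-0.038,-0.815,0,0,0,1, 0.035,-0.038,-0.815,0,0,0,1, 0.035,-0.038,-0.815,0,0,0,0, 0.035,-0.038,-0.815,0,0,0,-0.5, 0.035,-0.038,-0.815,0,0,0,-0.5, 0.035,-0.038,-0.815,0,0,0,-0.5, 0.035,-0.038,-0.815,0,0,0,-0.5, 0.035,-0.038,-0.815,0,0,0,-0.5]' 40
```

```text
clock: 8.3
tcp_pos: [0.4238, -0.3518, 0.0046]
orientation: [-0.0, -0.68, 0.734, -0.002]
wrist_force: [-1.3, 0.9, 7.0]
finger_gap: 0.0349
grip_force: 41.3
```

```bash
python3 -m jog '[0,0,0.5,0,0,0,-0.5, 0,0,0.8,0,0,-0.454,-0.5, 0.44,0.98,0.8,0,0,-0.454,-0.5, 0.44,0.98,0.8,0,0,-0.454,-0.5, 0.44,0.98,0.8,0,0,-0.454,-0.5, 0.44,0.98,0.8,0,0,-0.454,-0.5, 0.44,0.98,0.8,0,0,-0.454,-0.5, 0.44,0.98,0.8,0,0,-0.454,-0.5, 0.44,0.98,0.8,0,0,-0.454,-0.5, 0.44,0.98,0.8,0,0,-0.454,-0.5, 0.44,0.98,0.8,0,0,-0.454,-0.5, 0.44,0.98,0.8,0,0,-0.454,-0.5]'
python3 -m jog '[0,0,-0.4,0,0,0,-0.5, 0,0,-0.4,0,0,0,-0.5, 0,0,-0.4,0,0,0,-0.5, 0,0,-0.4,0,0,0,-0.5, 0,0,-0.4,0,0,0,-0.5]'
```

```text
clock: 9.3
tcp_pos: [0.511, -0.1541, 0.1633]
orientation: [0.001, -0.079, 0.997, -0.0]
wrist_force: [-0.3, 0.2, -0.1]
finger_gap: 0.0353
grip_force: 40.7
clock: 9.72
tcp_pos: [0.5115, -0.155, 0.0842]
orientation: [0.001, -0.082, 0.997, -0.0]
wrist_force: [0.1, -0.7, -0.8]
finger_gap: 0.0353
grip_force: 40.6
```

```bash
python3 -m jog '[0,0.012,-0.1,0,0,-0.03,-0.5, 0,0.012,-0.2,0,0,-0.03,-0.5, 0,0.012,-0.3,0,0,-0.03,-0.5, 0,0.012,-0.395,0,0,-0.03,-0.5, 0,0.012,-0.395,0,0,-0.03,-0.5, 0,0.012,-0.395,0,0,-0.03,-0.5]'
python3 -m jog '[0,0,0,0,0,0,0.1, 0,0,0,0,0,0,0.1, 0,0,0,0,0,0,0.1, 0,0,0,0,0,0,0.1]'
python3 -m jog '[0,0,0.2,0,0,0,0.1, 0,0,0.9,0,0,0,1, 0,0.6,0.9,0,0,0,1, 0,0.6,0.9,0,0,0,1, 0,0.6,0.9,0,0,0,1, 0,0.6,0.9,0,0,0,1, 0,0.6,0.9,0,0,0,1, 0,0.6,0.9,0,0,0,1, 0,0.6,0.9,0,0,0,1, 0,0.6,0.9,0,0,0,1]'
python3 - <<'E'
from h import *
C=cam('wrist'); p,d=eyes.read_camera('wrist')
o=ortho(C,p[:,:,::-1],.42,.69,-.33,.23,.02,1400); cv2.imwrite('pics/o5.png',o); print(o.shape)
for q in([.496,.057],[.511,-.153]):
    u=np.array(cv2.projectPoints(np.array([q+[.026]]),cv2.Rodrigues(C[2])[0],C[3],C[0],C[1])[0]).ravel().astype(int); print(u,rect(C,d,tuple(u),.026))
E
```

```text
clock: 10.22
tcp_pos: [0.5127, -0.1531, 0.0055]
orientation: [0.002, -0.034, 0.999, -0.001]
wrist_force: [-0.2, -0.6, -0.8]
finger_gap: 0.0351
grip_force: 42.4
clock: 10.55
tcp_pos: [0.5113, -0.1525, 0.0042]
orientation: [0.001, -0.035, 0.999, -0.0]
wrist_force: [-0.2, -1.3, -0.0]
finger_gap: 0.0468
grip_force: 0.0
clock: 11.38
tcp_pos: [0.51, -0.0329, 0.1821]
orientation: [-0.001, -0.034, 0.999, 0.0]
wrist_force: [-0.4, 0.1, -0.4]
finger_gap: 0.0855
grip_force: 0.0
(378, 785, 3)
[417 214] ('z0 0.0267', array([498.2,  57.3]), array([90., 37.]), 3.9, 'mean', array([496.4,  57.2]))
[187 215] ('z0 0.0267', array([ 517.4, -151.4]), array([90.2, 37. ]), 3.6, 'mean', array([ 515.5, -151.4]))
```

View pics/o5.png

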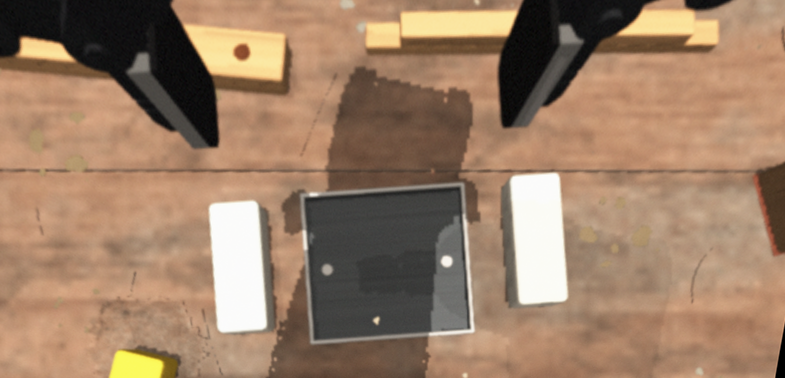

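The right bearer sits about 5 mm too far out along the tray's x, so I'll regrasp it and shift it back.

```bash
python3 -m jog '[0,-0.6,0,0,0,0,0.25, 0,-0.6,0,0,0,0,0.25, 0,-0.6,0,0,0,0,0.25, 0,-0.6,0,0,0,0,0.25, 0,-0.6,0,0,0,0,0.25, 0,-0.6,-0.4,0,0,0,0.25, 0,-0.6,-0.6,0,0,0,0.25, 0,-0.6,-0.8,0,0,0,0.25, 0,-0.6,-0.9,0,0,0,0.25, 0,-0.6,-0.9,0,0,0,0.25, 0,-0.6,-0.9,0,0,0,0.25]'
python3 -m jog '[0,0,0,0,0,0,-0.5, 0,0,0,0,0,0,-0.5, 0,0,0,0,0,0,-0.5, 0,0,0,0,0,0,-0.5, 0,0,0.05,0,0,0,-0.5, -0.025,0,0.05,0,0,0.002,-0.5, -0.025,0,0.05,0,0,0.002,-0.5, -0.025,0,0,0,0,0.002,-0.5, -0.025,0,0,0,0,0.002,-0.5, -0.025,0,0,0,0,0.002,-0.5]'
python3 -m jog '[0,0,0,0,0,0,0.1, 0,0,0,0,0,0,0.1, 0,0,0,0,0,0,0.1, 0,0,0,0,0,0,0.1, 0,0,0.2,0,0,0,0.1, 0,0,0.9,0,0,0,1, 0,0.6,0.9,0,0,0,1, 0,0.6,0.9,0,0,0,1, 0,0.6,0.9,0,0,0,1, 0,0.6,0.9,0,0,0,1, 0,0.6,0.9,0,0,0,1, 0,0.6,0.9,0,0,0,1]'
python3 - <<'E'
from h import *
C=cam('wrist'); p,d=eyes.read_camera('wrist')
for q in([.496,.057],[.511,-.153]):
    u=np.array(cv2.projectPoints(np.array([q+[.026]]),cv2.Rodrigues(C[2])[0],C[3],C[0],C[1])[0]).ravel().astype(int); print(u,rect(C,d,tuple(u),.026))
E
```

```text
clock: 12.35
tcp_pos: [0.5073, -0.1499, -0.0008]
orientation: [-0.003, -0.035, 0.999, 0.002]
wrist_force: [0.1, -0.2, 0.1]
finger_gap: 0.053
grip_force: 0.0
clock: 13.18
tcp_pos: [0.5063, -0.1526, 0.0032]
orientation: [0.001, -0.038, 0.999, -0.0]
wrist_force: [2.0, -1.4, 0.9]
finger_gap: 0.035
grip_force: 42.2
clock: 14.18
tcp_pos: [0.5065, -0.0313, 0.1845]
orientation: [0.001, -0.039, 0.999, -0.0]
wrist_force: [-0.5, -0.3, -0.7]
finger_gap: 0.0854
grip_force: 0.0
[414 217] ('z0 0.0266', array([498.4,  57.3]), array([90.5, 36.9]), 3.9, 'mean', array([496.4,  57.3]))
[186 216] ('z0 0.0266', array([ 513.5, -150.4]), array([90.6, 36.9]), 4.4, 'mean', array([ 511.7, -150.5]))
```

```bash
python3 -m jog '[0.7,0.865,0,0,0,0.45,1, 0.7,0.865,0,0,0,0.45,1, 0.7,0.865,0,0,0,0.45,1, 0.7,0.865,0,0,0,0.45,1, 0.7,0.865,0,0,0,0.45,1, 0.7,0.865,0,0,0,0.45,1, 0.7,0.865,0,0,0,0.45,1, 0.7,0.865,0,0,0,0.45,1, 0.7,0.865,0,0,0,0.45,1, 0.7,0.865,0,0,0,0.45,1, 0.7,0.865,0,0,0,0.45,1, 0.7,0.865,0,0,0,0.45,1]'
python3 -m jog '[0,0,0,0,0,0,1, 0,0,0,0,0,0,1]'
python3 - <<'E'
from h import *
C=cam('wrist'); p,d=eyes.read_camera('wrist'); cv2.imwrite('pics/w6.png',p[:,:,::-1])
u=np.array(cv2.projectPoints(np.array([[.659,.15,.02]]),cv2.Rodrigues(C[2])[0],C[3],C[0],C[1])[0]).ravel().astype(int); print(u)
print(rect(C,d,tuple(u),.02))
E
```

```text
clock: 15.23
tcp_pos: [0.6453, 0.139, 0.1806]
orientation: [-0.002, -0.679, 0.734, 0.001]
wrist_force: [0.3, -0.1, -0.5]
finger_gap: 0.0854
grip_force: 0.0
clock: 15.4
tcp_pos: [0.6454, 0.1394, 0.1814]
orientation: [-0.001, -0.676, 0.736, 0.001]
wrist_force: [-0.2, -0.5, 0.9]
finger_gap: 0.0854
grip_force: 0.0
[305 234]
('z0 0.0206', array([661. , 156.9]), array([258.2,  34.1]), 84.8, 'mean', array([659.6, 141.6]))
```

View pics/w6.png

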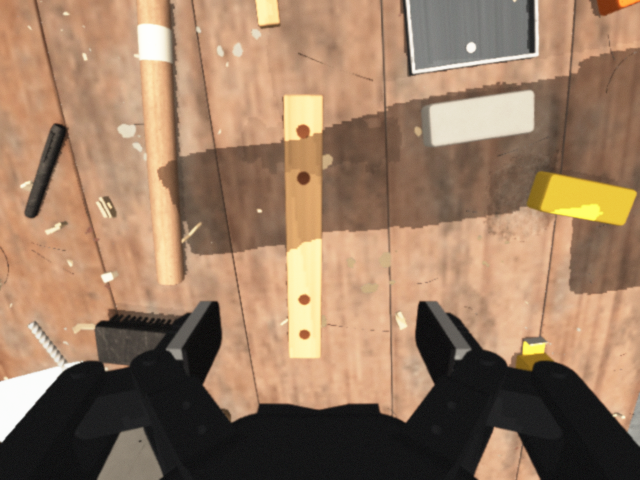

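The rail spans (304,95) to (305,358), with its centre near (0.661, 0.156), and the fingers have room on both sides.

```bash
python3 -m jog '[0.077,0.083,-0.4,0,0,0,1, 0.077,0.083,-0.6,0,0,0,1, 0.077,0.083,-0.8,0,0,0,1, 0.077,0.083,-0.9,0,0,0,1, 0.077,0.083,-0.9,0,0,0,1, 0.077,0.083,-0.9,0,0,0,1, 0.077,0.083,-0.9,0,0,0,0, 0.077,0.083,-0.9,0,0,0,-0.5, 0.077,0.083,-0.9,0,0,0,-0.5, 0.077,0.083,-0.9,0,0,0,-0.5, 0.077,0.083,-0.9,0,0,0,-0.5, 0.077,0.083,-0.9,0,0,0,-0.5]' 50
```

```text
clock: 16.45
tcp_pos: [0.6628, 0.1576, 0.006]
orientation: [0.002, -0.678, 0.735, -0.001]
wrist_force: [-0.7, -0.9, 6.8]
finger_gap: 0.0322
grip_force: 52.5
```

```bash
python3 -m jog '[0,0,0.2,0,0,0,-0.5, 0,0,0.4,0,0,0.048,-0.5, 0,0,0.5,0,0,0.048,-0.5, -0.65,-1,0.5,0,0,0.048,-0.5, -0.65,-1,0.5,0,0,0.048,-0.5, -0.65,-1,0.5,0,0,0.048,-0.5, -0.65,-1,0.5,0,0,0.048,-0.5, -0.65,-1,0.5,0,0,0.048,-0.5, -0.65,-1,0.5,0,0,0.048,-0.5, -0.65,-1,0.5,0,0,0.048,-0.5, -0.65,-1,0.5,0,0,0.048,-0.5, -0.65,-1,0.5,0,0,0.048,-0.5]'
python3 - <<'E'
from h import *
P=[];C=cam('wrist'); p,d=eyes.read_camera('wrist')
for k in range(4):
    P.append(np.r_[env.get_state()['tcp_pos'],env.get_state()['orientation']]); eyes.read_camera('wrist')
print(np.mean(P,0).round(4))
cv2.imwrite('pics/w7.png',p[:,:,::-1])
W=dep2w(C,d); z=W[150:330:20,320,2]; print(z.round(3))
m=((W[:,:,2]>.09)&(d>0)).astype(np.uint8); v,u=np.nonzero(m); print(cv2.minAreaRect((W[m>0][:,:2]*1000).astype(np.float32)))
E
```

```text
clock: 17.45
tcp_pos: [0.5317, -0.0427, 0.1039]
orientation: [-0.001, 0.731, -0.682, 0.0]
wrist_force: [-0.3, 0.3, -2.5]
finger_gap: 0.0327
grip_force: 51.5
[ 5.319e-01 -4.180e-02  1.036e-01 -3.000e-04  7.315e-01 -6.818e-01
  2.000e-04]
[0.119 0.119 0.12  0.12  0.119 0.12  0.119 0.119 0.119]
((535.0960083007812, -80.62285614013672), (139.10150146484375, 142.98880004882812), 46.8584098815918)
```

View pics/w7.png

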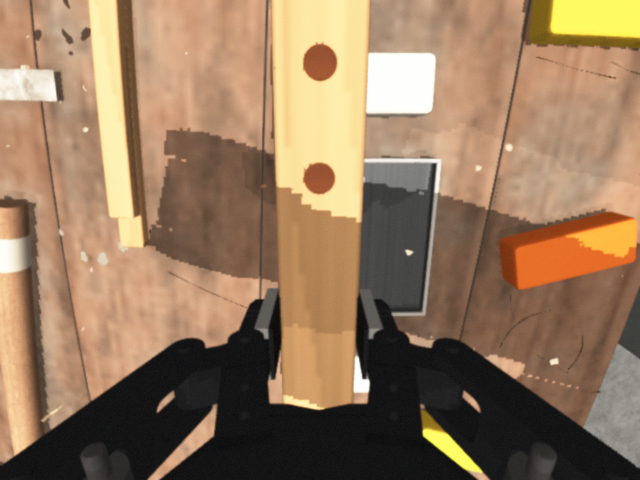

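The rail is held level at (320,200), clear of the tray and bearers. Now I lower it onto them.

```bash
python3 -m jog '[-0.007,-0.016,-0.15,0,0,0,-0.5, -0.007,-0.016,-0.25,0,0,0,-0.5, -0.007,-0.016,-0.3,0,0,0,-0.5, -0.007,-0.016,-0.36,0,0,0,-0.5, -0.007,-0.016,-0.36,0,0,0,-0.5, -0.007,-0.016,-0.36,0,0,0,-0.5]'
python3 -m jog '[0,0,0,0,0,0,0, 0,0,0,0,0,0,0, 0,0,0,0,0,0,0, 0,0,0,0,0,0,0.1, 0,0,0.3,0,0,0,0.1, 0,0,0.8,0,0,0,1, 0.4,-0.6,0.8,0,0,0,1, 0.7,-0.6,0.8,0,0,0,1, 0.7,-0.6,0.8,0,0,0,1, 0.7,-0.6,0.8,0,0,0,1, 0.7,-0.6,0.8,0,0,0,1, 0.7,-0.6,0.8,0,0,0,1]'
python3 - <<'E'
from h import *
C=cam('wrist'); p,d=eyes.read_camera('wrist'); cv2.imwrite('pics/w8.png',p[:,:,::-1])
for q in([.68,-.16,.02],[.5306,-.045,.046]):
    u=np.array(cv2.projectPoints(np.array([q]),cv2.Rodrigues(C[2])[0],C[3],C[0],C[1])[0]).ravel().astype(int); print(u,rect(C,d,tuple(u),q[2],.005))
print(env.get_state()['tcp_pos'],env.get_state()['orientation'])
E
```

```text
clock: 18.2
tcp_pos: [0.53, -0.0453, 0.0313]
orientation: [0.0, 0.731, -0.682, -0.0]
wrist_force: [0.5, 0.2, -2.4]
finger_gap: 0.0328
grip_force: 54.7
clock: 19.2
tcp_pos: [0.6755, -0.1708, 0.1931]
orientation: [-0.001, 0.73, -0.683, 0.004]
wrist_force: [-0.3, 0.3, 0.0]
finger_gap: 0.0853
grip_force: 0.0
[315 230] ('z0 0.0205', array([ 673.6, -160.6]), array([ 18. , 209.8]), 0.4, 'mean', array([ 673.6, -170.1]))
[454 355] ('z0 0.2442', array([512.9, -44.4]), array([58.9, 44.6]), 3.6, 'mean', array([527.7, -46.6]))
[ 0.67263574 -0.16853789  0.19167939] [-5.97765675e-04  7.30357868e-01 -6.83062367e-01  1.68226976e-03]
```

View pics/w8.png

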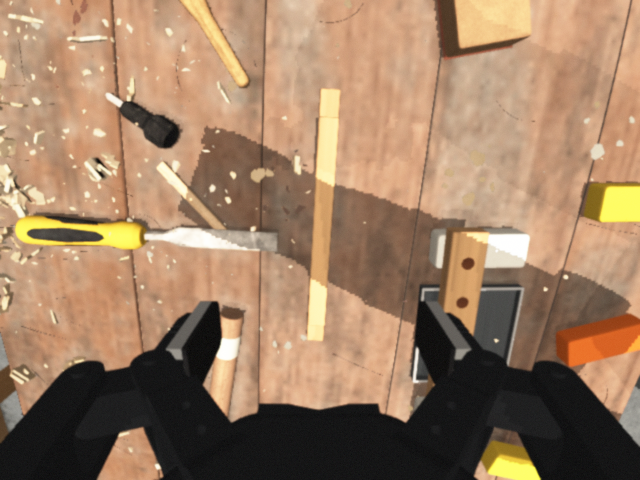

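The slim rail is centred at about (322,215), i.e. (0.6736, -0.1606), with the chisel tip near (275,240). I'll approach half open to clear the tip.

```bash
python3 -m jog '[0.005,0.04,0,0,0,-0.019,0, 0.005,0.04,-0.4,0,0,-0.019,0, 0.005,0.04,-0.6,0,0,-0.019,0, 0.005,0.04,-0.8,0,0,-0.019,0, 0.005,0.04,-0.94,0,0,-0.019,0, 0.005,0.04,-0.94,0,0,-0.019,0, 0.005,0.04,-0.94,0,0,-0.019,0, 0.005,0.04,-0.94,0,0,-0.019,-0.9, 0.005,0.04,-0.94,0,0,-0.019,-0.9, 0.005,0.04,-0.94,0,0,-0.019,-0.9, 0.005,0.04,-0.94,0,0,-0.019,-0.9, 0.005,0.04,-0.94,0,0,-0.019,-0.9]' 45
```

```text
clock: 20.25
tcp_pos: [0.6705, -0.1576, 0.0034]
orientation: [0.0, 0.71, -0.704, -0.0]
wrist_force: [0.4, 0.1, -0.8]
finger_gap: 0.0169
grip_force: 46.2
```

```bash
python3 -m jog '[0,0,0.2,0,0,0,-0.9, 0,0,0.4,0,0,0,-0.9, 0,0,0.6,0,0,0.019,-0.9, 0,0,0.6,0,0,0.019,-0.9, -0.97,0.555,0.6,0,0,0.019,-0.9, -0.97,0.555,0.6,0,0,0.019,-0.9, -0.97,0.555,0.6,0,0,0.019,-0.9, -0.97,0.555,0.6,0,0,0.019,-0.9, -0.97,0.555,0.6,0,0,0.019,-0.9, -0.97,0.555,0.6,0,0,0.019,-0.9, -0.97,0.555,0.6,0,0,0.019,-0.9, -0.97,0.555,0.6,0,0,0.019,-0.9]'
python3 - <<'E'
from h import *
P=[];C=cam('wrist'); p,d=eyes.read_camera('wrist')
for k in range(4):
    P.append(np.r_[env.get_state()['tcp_pos'],env.get_state()['orientation']]); p,d=eyes.read_camera('wrist')
print(np.mean(P,0).round(4))
W=dep2w(C,d); print(W[150:330:20,320,2].round(4))
# placed wide rail cross-section: points at height ~.046 in view
m=(abs(W[:,:,2]-.046)<.004)&(d>0); w=W[m]; m2=(w[:,0]>.49)&(w[:,0]<.57); w=w[m2]
print(len(w), w.min(0),w.max(0)); 
for y in(-.15,-.12): 
  s=w[abs(w[:,1]-y)<.006]; print(y,len(s), s[:,0].min() if len(s) else 0, s[:,0].max() if len(s) else 0)
E
```

```text
clock: 21.25
tcp_pos: [0.4765, -0.0464, 0.1238]
orientation: [-0.0, 0.731, -0.682, 0.001]
wrist_force: [1.1, 0.8, -0.7]
finger_gap: 0.0167
grip_force: 46.3
[ 4.781e-01 -4.740e-02  1.237e-01 -4.000e-04  7.310e-01 -6.824e-01
  9.000e-04]
[0.1415 0.1411 0.142  0.1416 0.1412 0.1405 0.1412 0.1408 0.1411]
15102 [ 0.50981502 -0.17537799  0.04207502] [0.55459478 0.03384369 0.04972603]
-0.15 1171 0.5188438848507553 0.5530018573471314
-0.12 1065 0.5168753446104712 0.5517217660787537
```

```bash
python3 -m jog '[-0.006,0.004,-0.15,0,0,0,-0.9, -0.006,0.004,-0.3,0,0,0,-0.9, -0.006,0.004,-0.4,0,0,0,-0.9, -0.006,0.004,-0.47,0,0,0,-0.9, -0.006,0.004,-0.47,0,0,0,-0.9, -0.006,0.004,-0.47,0,0,0,-0.9]'
python3 -m jog '[0,0,0,0,0,0,-0.4, 0,0,0,0,0,0,-0.4, 0,0,0,0,0,0,-0.4, 0,0,0,0,0,0,-0.4, 0,0,0.2,0,0,0,-0.4, 0,0,0.8,0,0,0,-0.4, 0,0.6,0.8,0,0,0,0, 0,0.9,0.8,0,0,0,0, 0,0.9,0.8,0,0,0,0, 0,0.9,0.8,0,0,0,0, 0,0.9,0.8,0,0,0,0, 0,0.9,0.8,0,0,0,0]'
python3 - <<'E'
from h import *
C=cam('wrist'); p,d=eyes.read_camera('wrist')
print(env.get_state()['tcp_pos'])
o=ortho(C,p[:,:,::-1],.4,.6,-.2,.1,.046,2600); cv2.imwrite('pics/o9.png',o); print(o.shape)
for q in([.5306,-.045,.046],[.4768,-.0486,.046]):
    u=np.array(cv2.projectPoints(np.array([q]),cv2.Rodrigues(C[2])[0],C[3],C[0],C[1])[0]).ravel().astype(int)
    try: print(u,rect(C,d,tuple(u),q[2],.005))
    except Exception as e: print(u,e)
E
```

```text
clock: 22.0
tcp_pos: [0.4759, -0.0464, 0.0285]
orientation: [0.0, 0.731, -0.683, -0.0]
wrist_force: [0.3, -0.4, -0.9]
finger_gap: 0.0169
grip_force: 50.5
clock: 23.0
tcp_pos: [0.4766, 0.1386, 0.1923]
orientation: [-0.003, 0.733, -0.68, 0.001]
wrist_force: [0.3, -0.1, -0.2]
finger_gap: 0.0429
grip_force: 0.0
[0.47618975 0.13659657 0.19095461]
(520, 781, 3)
[266 -16] ('z0 0.2906', array([458.9, 419.7]), array([389. ,  70.4]), 4.7, 'mean', array([459.1, 427. ]))
[338 -16] ('z0 0.2838', array([460. , 406.2]), array([389. ,  97.4]), 4.7, 'mean', array([458.7, 407.8]))
```

View pics/o9.png

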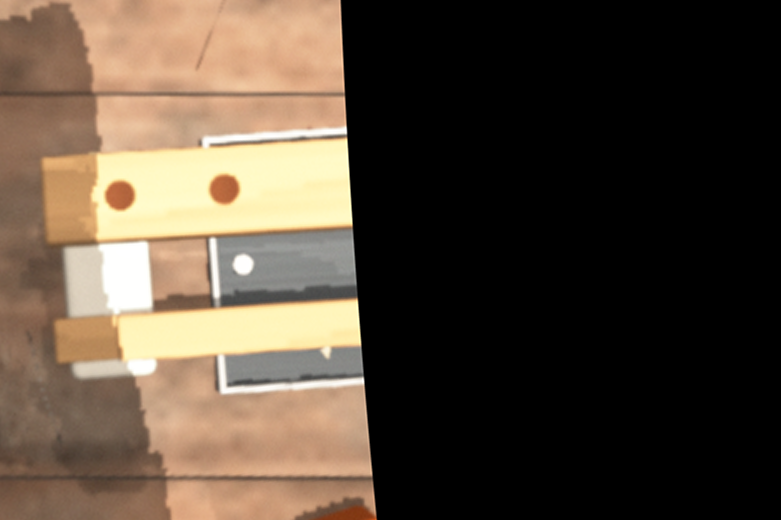

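The left end shows both rails resting on the bearer, parallel and well centred. One last overall check of the right end.

```bash
python3 - <<'E'
from h import *
p,d=eyes.read_camera('side'); C=cam('side'); W=dep2w(C,d)
m=(abs(W[:,:,2]-.046)<.007)&(W[:,:,0]>.44)&(W[:,:,0]<.57)&(abs(W[:,:,1]+.05)<.17); print(np.percentile(W[m][:,2],[5,50,95]))
for y in(-.15,-.05,.05): print(y,np.median(W[m&(abs(W[:,:,1]-y)<.03)][:,2]))
cv2.imwrite('pics/s10.png',cv2.resize(p[140:360,230:450,::-1],None,fx=2.7,fy=2.7,interpolation=cv2.INTER_CUBIC))
E
```

```text
[0.04191066 0.04466787 0.04710815]
-0.15 0.044669542036440496
-0.05 0.04466701278368964
0.05 0.044520706512699876
```

View pics/s10.png

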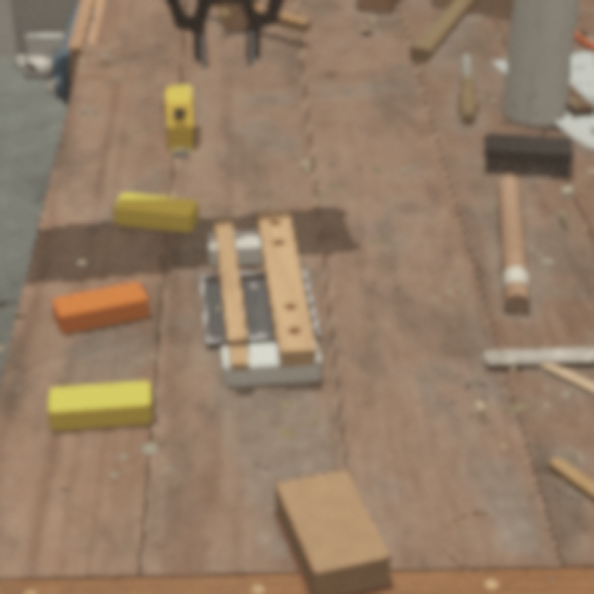

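The crop shows both rails level across both bearers, around (265,290). The cork block and tape measure haven't moved.

```bash
python3 -c "
from workcell import env
print(env.hand_in())"
```

```text
the job is handed in; nothing more can be done
None
```

The two rails are bridged level over the drip tray on the white bearers, wide rail far and slim rail near; my camera checks put everything within a few millimetres of plan. I didn't touch the cork block or tape measure, and I handed the job in at about 23 s (no verdict came back).

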